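# Sweep the copper blanks off the tilted tray into the cup

## Robot

A 7-joint arm with a two-finger parallel gripper is mounted at the origin on the work surface. World frame = base frame: x ahead of the robot, y to its left, z up, the work surface at z = 0. Lengths are in m, angles in rad, forces in N, time in s.
With the tool pointing down it reaches from about 0.35 to 0.9 m from the base axis. Payload 8.1 kg.
Tool frame: the origin (TCP) lies at the very end of the fingers, on their centre line; the grasp point (between the pads) lies 19 mm behind it (arm.tcp_to_grasp is the distance from the TCP to the grasp point, in m); z points along the fingers, y is the line along which they close (so a half turn about z gives the same grasp; the last joint's range is limited). The gripper opens to 92 mm and grips with 3 to 60 N. Pads are 19 mm wide; open, the fingers measure 130 mm over their backs; the gripper's body (75 mm by 190 mm) begins 47 mm behind the grasp point.
Start: joints at [-1.431, 0.434, 0.025, 1.573, -0.012, 1.134, -0.075], TCP at [0.15, 0.607, 0.227] pointing down, gripper open.
Joint ranges: [-2.62, 2.62], [-0.44, 2.09], [-1.27, 1.32], [0.08, 2.57], [-1.32, 4.46], [0.12, 2], [-2.74, 2.74]. Speed limits (rad/s): [2.22, 2.22, 3.01, 3.01, 3.14, 3.14, 3.14].

## Interface

Orientations are given as a rotation vector (axis times angle).
In Python, from cell import arm, viewer, probe_bus gives the robot as it stands (arm), with the cameras (viewer) and the readings (probe_bus).
- The arm moves only by the tool run_rows, called after "Call:" as a command line: name --argument value ..., lists and objects as JSON in quotes. Schema: {"type":"object","properties":{"segments":{"type":"array","items":{"type":"object","properties":{"trans":{"type":"array","items":{"type":"number"},"minItems":3,"maxItems":3},"spin":{"type":"number"},"aperture":{"type":"number"}},"additionalProperties":false,"required":["aperture"]},"minItems":1,"maxItems":10},"grip_force":{"type":"number"},"only":{"type":"string"},"quiet":{"type":"boolean"},"lines":{"type":"string"}},"required":["segments"],"additionalProperties":false}. segments is a list of rows, 1 to 10 of them, each an object with the fields trans (a list: dx, dy, dz in m), spin (a turn about the tool's z in rad), aperture (the opening from 0.0 (shut) to 1.0 (fully open)); a field left out counts as zero (the opening has to be given); each row shifts and turns the commanded pose from where the row before left it, along the tool's axes as they then stand; what a row does not reach is not made up. A row lasts 1/10 s, in which the tool goes at most 0.05 m and 0.15 rad, less where a joint would pass 70% of its speed; a pose out of reach is approached as far as the arm can. The fingers move at their own pace and stop on an object; grip_force is the grip in N (left out, the last holds). Time passes only in rows, so rows that do not move let the fingers close. The tool returns the time, the measured TCP pose, the force, the opening and the grip force at its end. only (a regular expression) keeps the lines of the reply that match it, lines (a string "A,B") keeps lines A to B, and quiet returns only ok. Input that does not fit is refused with a message, and nothing moves.
- probe_bus.observe(): the state, without advancing time (a new reading comes with each control period).
- viewer.get_image(name): name is "scene" or "top" or "wrist"; returns a dict with "image" (400x640x3 uint8, blue, green, red), "fx", "fy", "cx", "cy" (pixels), "cam_to_world" (4x4, takes a point from camera to world coordinates); the wrist camera has in their place "mount" (4x4, takes a point from camera to tool coordinates, whose origin is the TCP and whose axes are the flange's). Camera axes: x right, y down, z forward; pixel columns grow to the right and rows downward; lengths in m; the calibration is good to about 2 mm. The wrist camera is an equidistant fisheye: a pixel r from the principal point sees the ray r / f radians off the axis. A picture is of the moment at which its call begins: read the wrist's pose just before it. There is no depth.
- arm.sign_off(): hands the job in; it is judged then, once.
The state is a dict: "clock": time; "joints": joint angles; "dq": joint speeds; "joint_efforts": joint torques, N m; "position": TCP position; "ee_rot": TCP orientation; "force": force on the tool from outside, world axes, zero at the start; "ft_torque": the same for the moment, N m; "width": opening from 0.0 (shut) to 1.0 (fully open); "gripper_force": force on a finger pad.
Only numpy, scipy, OpenCV 4.12 (cv2) and the standard library are available. Lean on these libraries where they do the work, as an engineer would, in place of code of your own. Each camera call takes 0.05 s, during which the arm holds its last target. There are 200 camera calls.

## Task

Two copper blanks are left sticking on the floor of the tilted tray. Take the yellow-handled scraper, push both blanks with its blade down the tray and off the open low end into the orange cup, without touching the blanks with the fingers, keeping the scraper in hand until both are in. Then stand the scraper upright on the bench top and let go.

Things in the scene. Friction and masses are not known exactly. Their poses are not given: they have to be found in the camera images.
- sweep_stand: Fixed stand: tray (blue walls 18 mm high, open at the low end) above an orange cup. Origin on the bench under the cup's centre, z up, x level, downhill along the tray's middle. Floor 100 mm wide, 220 mm long, tilted 15 deg; low edge at x = -15 mm, z = 75 mm; floor z = 75 - 0.268 (x + 15) mm. Cup: outer diameter 110, inner 102, rim z = 60, inner floor z = 4. Only friction holds the blanks.
- scraper: Loose, about 150 g, stands upright on two parallel steel blades; either can push. Origin at the centre of its underside, z up, y along the blades. Blades 76 mm wide (y), outer faces at x = +14 and -14 mm, edges at z = 0; black bridge z = 20 to 30 mm; yellow handle 20 mm thick (x), 50 wide (y), z = 30 to 92 mm: grip across the 20 mm. Square on the tray, its z is normal to the floor.
- blank_a: Round copper blank, 24 mm diameter, 6 mm thick, about 24 g, lying flat on the tray floor. Origin at the centre of its underside, z normal to its faces.
- blank_b: A second, identical copper blank, farther up the tray floor. Origin at the centre of its underside, z normal to its faces.

How it is judged:
By the outcome, as a careful person would: the job done as asked, in the order asked, and still so for the second after the job is handed in, with the robot touching nothing.
It also fails if it takes over 54 s, if anything falls off the work surface, if the arm or the gripper's body presses on something with over 40 N, if the wrist force passes 120 N, or if a joint passes its speed limit or range.

## Working session

There is one attempt and no reset: what is moved stays moved. The work goes in short steps, Python scripts to look and compute and a tool call to move; the robot and the scene stay as the last step left them, time stands still between calls to the robot, and variables do not carry over. Pictures are saved under pics/ and viewed, at most 10 in all, crops included, and the job is handed in when it is done.

```bash
ls; mkdir -p pics; python3 - <<'E'
from cell import arm, viewer, probe_bus
import cv2,numpy as np
for n in("scene","top","wrist"):
    s=probe_bus.observe();d=viewer.get_image(n);cv2.imwrite(f"pics/{n}0.png",d["image"])
    print(n,d["fx"],d["fy"],d["cx"],d["cy"],np.round(d.get("cam_to_world",d.get("mount")),4).tolist())
print(s)
E
```

```text
cell.py
pics
scene 432.6630070754255 432.6630070754255 311.4213572662329 197.66787397258938 [[-0.1549, 0.7445, -0.6495, 1.0784], [0.9879, 0.1168, -0.1017, -0.0225], [0.0001, -0.6574, -0.7536, 0.6844], [0.0, 0.0, 0.0, 1.0]]
top 401.3512179506754 401.3512179506754 315.8066393555532 203.50021282162788 [[-0.0252, -0.9968, 0.0757, 0.4875], [-0.9994, 0.0269, 0.0219, -0.1178], [-0.0239, -0.0751, -0.9969, 0.9764], [0.0, 0.0, 0.0, 1.0]]
wrist 309.70691628693146 309.70691628693146 321.8945484189352 195.4168730299683 [[0.0013, -0.9648, -0.2629, 0.0712], [1.0, 0.0015, -0.0004, -0.0002], [0.0007, -0.2629, 0.9648, -0.1586], [0.0, 0.0, 0.0, 1.0]]
{'clock': 0.1, 'joints': array([-1.43062665,  0.43513297,  0.02497155,  1.57400933, -0.01159622,
        1.13396733, -0.07507944]), 'dq': array([ 0.00176138, -0.00038475, -0.00050493, -0.00195023, -0.0007831 ,
       -0.0010149 , -0.00102921]), 'joint_efforts': array([ 3.32886302e-03, -6.69122601e+01,  9.87916589e-01, -3.15145361e+01,
       -6.05458044e-02,  3.74749163e-02,  7.26158487e-05]), 'position': array([0.15018795, 0.6062239 , 0.2260348 ]), 'ee_rot': array([-3.80471997e-01, -3.11842871e+00,  2.15435727e-03]), 'force': array([-0.20497128,  0.07963394, -0.47322853]), 'ft_torque': array([-0.01110895,  0.01359464,  0.01725694]), 'gripper_force': 0.0, 'width': 0.9989119178853897}
```

View pics/scene0.png

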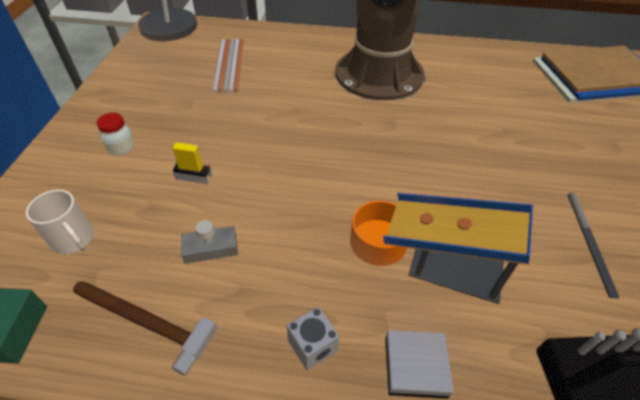

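View pics/top0.png

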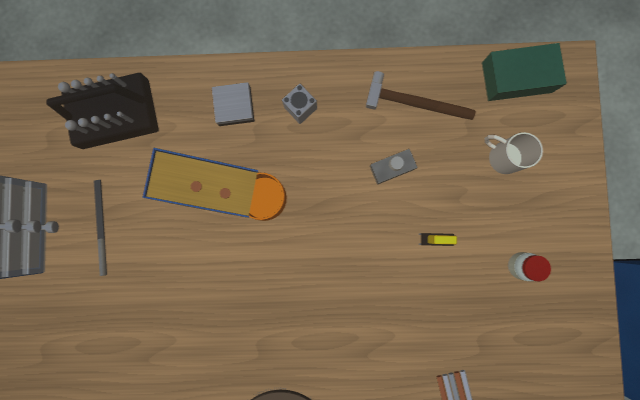

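The scene view shows the scraper at about (188,163), the tray at (395–530,195–255), blanks at (427,218) and (464,224), and the cup at (380,232). The top view shows the scraper at (438,240), the tray at (145–257,150–217), blanks at (225,193) and (196,186), and the cup at (265,197). I'll enlarge these for exact corners.

```bash
python3 - <<'E'
import cv2,numpy as np
t=cv2.imread("pics/top0.png");s=cv2.imread("pics/scene0.png")
def c(im,x,y,w,h,k):return cv2.resize(im[y:y+h,x:x+w],None,fx=k,fy=k,interpolation=cv2.INTER_CUBIC)
can=np.zeros((600,800,3),np.uint8)
can[:300,:450]=c(t,140,140,150,100,3)
can[:300,460:760]=c(t,415,220,50,50,6)
can[300:600,:480]=c(s,380,180,160,100,3)
can[300:600,490:790]=c(s,165,135,50,50,6)
cv2.imwrite("pics/crop1.png",can)
E
```

```text
(no output)
```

View pics/crop1.png

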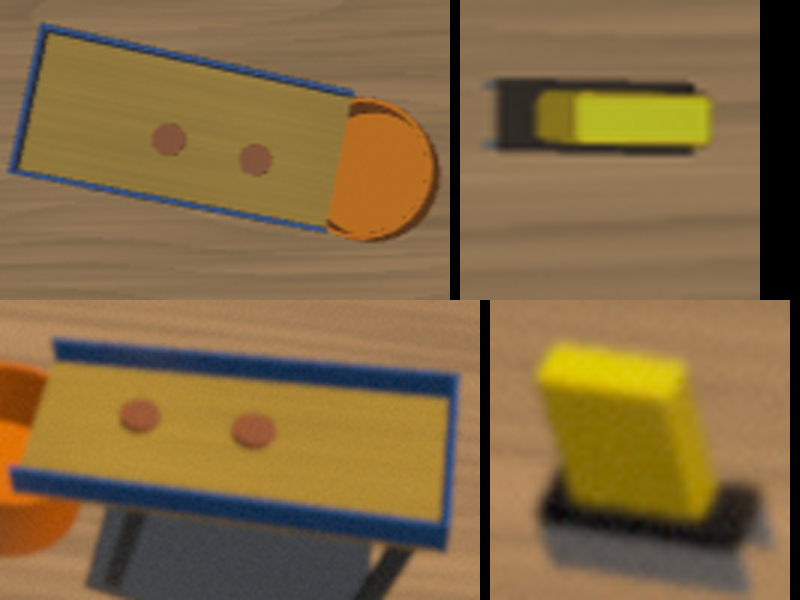

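Read from the enlarged crops: tray wall corners, handle-top corners and both blank centres, all clear enough to fit. Next I solve for the poses.

```bash
cat > h.py <<'E'
import numpy as np
from scipy.optimize import least_squares
from scipy.spatial.transform import Rotation as R
K={"t":(401.351,315.807,203.5,np.array([[-.0252,-.9968,.0757,.4875],[-.9994,.0269,.0219,-.1178],[-.0239,-.0751,-.9969,.9764]])),
"s":(432.663,311.421,197.668,np.array([[-.1549,.7445,-.6495,1.0784],[.9879,.1168,-.1017,-.0225],[.0001,-.6574,-.7536,.6844]]))}
def proj(c,p):
    f,cx,cy,M=K[c];q=M[:,:3].T@(np.asarray(p)-M[:,3]);return np.array([cx+f*q[0]/q[2],cy+f*q[1]/q[2]])
def pose(x,y,yaw,p):c,s=np.cos(yaw),np.sin(yaw);return np.array([x+c*p[0]-s*p[1],y+s*p[0]+c*p[1],p[2]])
def solve(obs,x0):return least_squares(lambda v:np.concatenate([proj(c,f(v))-px for c,px,f in obs]),x0,x_scale=0.01)
E
cat > fit.py <<'E'
from h import *
T=lambda u,v:np.array([140+u/3,140+v/3]);S=lambda u,v:np.array([380+u/3,180+(v-300)/3])
T2=lambda u,v:np.array([415+(u-460)/6,220+v/6]);S2=lambda u,v:np.array([165+(u-490)/6,135+(v-300)/6])
s15,c15=np.sin(np.pi/12),np.cos(np.pi/12)
def tr(s,y,n):return np.array([-.015-s*c15+n*s15,y,.075+s*s15+n*c15])
def wall(s,y,o,e):return lambda v:pose(v[0],v[1],v[2],tr(s+e*v[3],y+np.sign(y)*o*v[3],.018))
obs=[("t",T(42,24),wall(.22,.05,1,1)),("t",T(9,172),wall(.22,-.05,1,1)),("t",T(355,91),wall(0,.05,1,0)),("t",T(327,232),wall(0,-.05,1,0)),
("s",S(12,467),wall(0,.05,0,0)),("s",S(445,522),wall(.22,.05,0,0)),("s",S(55,339),wall(0,-.05,1,0)),("s",S(459,374),wall(.22,-.05,1,1))]
r=solve(obs,[.5,0,-1.8,.003]);v=r.x;print("stand",v,np.degrees(v[2]));print(r.fun.round(1).reshape(-1,2).tolist())
b=[]
for n,t,s in(("a",(255,160),(139,412)),("b",(169,139),(253,427))):
    q=solve([("t",T(*t),lambda w:w),("s",S(*s),lambda w:w)],[.5,.1,.1]);
    q2=solve([("t",T(*t),lambda w:pose(*v[:3],tr(w[0],w[1],.006))),("s",S(*s),lambda w:pose(*v[:3],tr(w[0],w[1],.006)))],[.1,0])
    print(n,q.x,q.fun.round(1),"model",pose(*v[:3],tr(*q2.x,.006)),"s,y",q2.x,q2.fun.round(1))
ob=[("t",T2(578,94),(0,1)),("t",T2(712,94),(1,1)),("t",T2(712,146),(1,0)),("t",T2(578,147),(0,0)),("s",S2(555,343),(1,0)),("s",S2(690,360),(0,0)),("s",S2(683,392),(0,1)),("s",S2(538,378),(1,1))]
# index: (image-right in top, upper in top)
f=lambda i,j:(lambda w:pose(w[0],w[1],w[2],[(.01 if j else -.01),(-.025 if i else .025),w[3]]))
r=solve([(c,p,f(*k)) for c,p,k in ob],[.42,-.4,0,.09]);print("scraper",r.x,np.degrees(r.x[2]));print(r.fun.round(1).reshape(-1,2).tolist())
E
python3 fit.py
```

```text
stand [ 0.57980548  0.0308109  -1.78068795  0.00216532] -102.025903972913
[[-0.7, -0.4], [-0.2, -1.3], [-0.9, -0.3], [-0.7, -1.3], [-0.6, -1.2], [-0.0, -0.8], [-0.8, -0.6], [-0.1, -0.6]]
a [0.58269248 0.10285121 0.09310983] [ 0.1 -0.   0.1 -0. ] model [0.58374639 0.10215698 0.09611001] s,y [ 0.05917049 -0.01101082] [ 0.  -0.6  0.  -0.7]
b [0.59799103 0.16186558 0.11011892] [-0.1  0.  -0.1  0. ] model [0.59880549 0.1611578  0.11241299] s,y [ 0.1221604  -0.00857526] [-0.1 -0.5 -0.1 -0.5]
scraper [ 0.46648337 -0.37911099 -0.00436033  0.08758075] -0.24982869262944213
[[-1.3, 0.3], [-0.7, -0.1], [-0.3, 0.4], [-0.9, 0.7], [-0.5, -0.4], [0.3, -0.6], [-1.8, 0.6], [-1.2, 0.3]]
```

```bash
sed -i 's|^T=.*|T=lambda u,v:np.array([140+(u+.5)/3-.5,140+(v+.5)/3-.5]);S=lambda u,v:np.array([380+(u+.5)/3-.5,180+(v-299.5)/3-.5])|; s|^T2=.*|T2=lambda u,v:np.array([415+(u-459.5)/6-.5,220+(v+.5)/6-.5]);S2=lambda u,v:np.array([165+(u-489.5)/6-.5,135+(v-299.5)/6-.5])|' fit.py; python3 fit.py
cat > go.py <<'E'
# usage: go.py x y z yaw_deg(of tool y): tool-axes move needed from the present pose
import sys;from h import *;from cell import arm, viewer, probe_bus
s=probe_bus.observe();M=R.from_rotvec(s["ee_rot"]).as_matrix();t=np.array([float(a) for a in sys.argv[1:4]])
yaw=np.arctan2(M[1,1],M[0,1]);d=np.radians(float(sys.argv[4]))-yaw;d=(d+np.pi/2)%np.pi-np.pi/2
print("tool d",(M.T@(t-s["position"])).round(4),"turn",round(-d,3),"yaw",np.degrees(yaw).round(2),"tilt z",M[:,2].round(4),"pos",s["position"].round(4),"F",s["force"].round(2),"j",s["joints"].round(2),"t",s["clock"])
E
python3 go.py .5 .1 .227 76; python3 go.py .467 -.38 .227 0
```

```text
stand [ 0.57988772  0.03055161 -1.78016014  0.00244438] -101.9956630779712
[[-0.4, -0.2], [0.0, -0.8], [-0.5, -0.1], [-0.3, -0.9], [-0.4, -0.9], [0.1, -0.5], [-0.5, -0.4], [0.3, -0.5]]
a [0.58329486 0.10240447 0.09475834] [ 0.4 -0.   0.3 -0. ] model [0.58378638 0.10208081 0.0961572 ] s,y [ 0.05935285 -0.01105294] [ 0.4 -0.3  0.3 -0.3]
b [0.59852788 0.16131448 0.11167161] [ 0.3 -0.   0.2 -0. ] model [0.5988062  0.16107271 0.11245532] s,y [ 0.12232393 -0.00862183] [ 0.3 -0.2  0.2 -0.2]
scraper [ 0.46770318 -0.37833552 -0.00448667  0.08983979] -0.25706711654565917
[[-1.0, 0.2], [-0.3, -0.3], [0.1, 0.3], [-0.6, 0.6], [-0.2, -0.4], [0.7, -0.6], [-1.4, 0.6], [-0.9, 0.3]]
tool d [-4.613e-01 -4.073e-01 -3.000e-04] turn 0.002 yaw 76.09 tilt z [-2.0e-04 -1.2e-03 -1.0e+00] pos [0.1502 0.6063 0.2261] F [ 0.54  0.28 -0.34] j [-1.43  0.44  0.02  1.57 -0.01  1.13 -0.08] t 0.15
tool d [-5.447e-01 -8.812e-01  2.000e-04] turn 1.328 yaw 76.09 tilt z [-2.0e-04 -1.2e-03 -1.0e+00] pos [0.1502 0.6063 0.2261] F [ 0.54  0.28 -0.34] j [-1.43  0.44  0.02  1.57 -0.01  1.13 -0.08] t 0.15
```

Call:
run_rows --segments '[{"trans":[-0.033, -0.029, 0], "aperture":1}, {"trans":[-0.033, -0.029, 0], "aperture":1}, {"trans":[-0.033, -0.029, 0], "aperture":1}, {"trans":[-0.033, -0.029, 0], "aperture":1}, {"trans":[-0.033, -0.029, 0], "aperture":1}, {"trans":[-0.033, -0.029, 0], "aperture":1}, {"trans":[-0.033, -0.029, 0], "aperture":1}, {"trans":[-0.033, -0.029, 0], "aperture":1}, {"trans":[-0.033, -0.029, 0], "aperture":1}, {"trans":[-0.033, -0.029, 0], "aperture":1}]'

```text
clock: 1.15
position: [0.4015, 0.2441, 0.2268]
ee_rot: [0.38, 3.118, 0.0]
force: [1.1, 0.8, -0.0]
width: 1.001
gripper_force: 0.0
```

Call:
run_rows --segments '[{"trans":[-0.033, -0.029, 0], "aperture":1}, {"trans":[-0.033, -0.029, 0], "aperture":1}, {"trans":[-0.033, -0.029, 0], "aperture":1}, {"trans":[-0.033, -0.029, 0], "aperture":1}]'

```text
clock: 1.55
position: [0.5017, 0.0999, 0.2268]
ee_rot: [0.38, 3.119, 0.0]
force: [0.1, 1.6, -0.1]
width: 1.0
gripper_force: 0.0
```

```bash
python3 go.py .4675 -.3785 .2 0
```

```text
tool d [-0.0817 -0.4726  0.0267] turn 1.328 yaw 76.1 tilt z [ 0.e+00  2.e-04 -1.e+00] pos [0.5017 0.0999 0.2268] F [ 0.12  1.6  -0.05] j [-0.56  0.25  0.33  1.87 -0.09  1.04  1.13] t 1.55
```

Call:
run_rows --segments '[{"trans":[-0.008, -0.047, 0], "aperture":1}, {"trans":[-0.008, -0.047, 0], "aperture":1}, {"trans":[-0.008, -0.047, 0], "aperture":1}, {"trans":[-0.008, -0.047, 0], "aperture":1}, {"trans":[-0.008, -0.047, 0], "aperture":1}, {"trans":[-0.008, -0.047, 0], "aperture":1}, {"trans":[-0.008, -0.047, 0], "aperture":1}, {"trans":[-0.008, -0.047, 0], "aperture":1}, {"trans":[-0.008, -0.047, 0], "aperture":1}, {"trans":[-0.008, -0.047, 0], "aperture":1}]'

```text
clock: 2.55
position: [0.4653, -0.3756, 0.2265]
ee_rot: [-0.38, -3.118, -0.001]
force: [0.7, 0.5, -0.6]
width: 1.0
gripper_force: 0.0
```

Call:
run_rows --segments '[{"trans":[0, 0, 0.005], "spin":0.148, "aperture":1}, {"trans":[0, 0, 0.005], "spin":0.148, "aperture":1}, {"trans":[0, 0, 0.005], "spin":0.148, "aperture":1}, {"trans":[0, 0, 0.005], "spin":0.148, "aperture":1}, {"trans":[0, 0, 0.005], "spin":0.148, "aperture":1}, {"spin":0.148, "aperture":1}, {"spin":0.148, "aperture":1}, {"spin":0.148, "aperture":1}, {"spin":0.144, "aperture":1}]'

```text
clock: 3.45
position: [0.4657, -0.3737, 0.2015]
ee_rot: [-2.228, -2.214, -0.0]
force: [-0.6, 0.8, -0.5]
width: 1.0
gripper_force: 0.0
```

```bash
python3 go.py .4675 -.3785 .055 0
python3 - <<'E'
from cell import arm, viewer, probe_bus;import cv2
cv2.imwrite("pics/wr1.png",viewer.get_image("wrist")["image"])
E
```

```text
tool d [-0.0048  0.0019  0.1465] turn -0.006 yaw -0.34 tilt z [-3.e-04  4.e-04 -1.e+00] pos [ 0.4657 -0.3737  0.2015] F [-0.57  0.84 -0.49] j [ 0.01  0.52  0.87  1.72 -0.43  1.11  1.01] t 3.45
```

View pics/wr1.png

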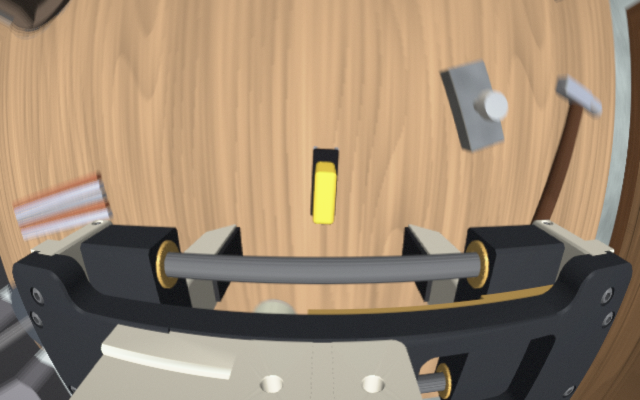

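The wrist view shows the handle top at about (325,193), spanning 314–336 by 163–223, with both fingers on either side. I'll check it against the prediction, since this is the second measurement.

```bash
python3 - <<'E'
from h import *;from cell import arm, viewer, probe_bus
s=probe_bus.observe();M=R.from_rotvec(s["ee_rot"]).as_matrix()
m=np.array([[.0013,-.9648,-.2629,.0712],[1,.0015,-.0004,-.0002],[.0007,-.2629,.9648,-.1586]])
for p in([.4675,-.3785,.092],[.4675,-.3535,.092],[.4675,-.4035,.092],[.4575,-.3785,.092]):
    q=m[:,:3].T@(M.T@(np.array(p)-s["position"])-m[:,3]);th=np.arccos(q[2]/np.linalg.norm(q));r=309.7*th/np.hypot(q[0],q[1])
    print(p,321.9+q[0]*r,195.4+q[1]*r)
E
python3 go.py .4675 -.3785 .055 -.3
```

```text
[0.4675, -0.3785, 0.092] 324.1176211121533 198.9459646913187
[0.4675, -0.3535, 0.092] 323.80626204344424 171.60994281445048
[0.4675, -0.4035, 0.092] 324.403617909546 224.97913842088963
[0.4575, -0.3785, 0.092] 313.0036511395317 199.07650828766566
tool d [-0.0051  0.0017  0.1463] turn -0.009 yaw -0.8 tilt z [-4.e-04  6.e-04 -1.e+00] pos [ 0.4659 -0.3734  0.2013] F [ 0.5   0.22 -0.18] j [ 0.01  0.52  0.87  1.72 -0.43  1.11  1.  ] t 3.5
```

Call:
run_rows --segments '[{"trans":[-0.005, 0.002, 0.025], "spin":-0.005, "aperture":1}, {"trans":[0, 0, 0.025], "aperture":1}, {"trans":[0, 0, 0.025], "aperture":1}, {"trans":[0, 0, 0.025], "aperture":1}, {"trans":[0, 0, 0.02], "aperture":1}, {"trans":[0, 0, 0.015], "aperture":1}, {"trans":[0, 0, 0.011], "aperture":1}, {"aperture":1}]'

```text
clock: 4.3
position: [0.4672, -0.3785, 0.0546]
ee_rot: [-2.214, -2.226, 0.0]
force: [-0.7, 0.6, 0.8]
width: 1.0
gripper_force: 0.0
```

Call:
run_rows --segments '[{"aperture":0}, {"aperture":0}, {"aperture":0}, {"aperture":0}, {"aperture":0}, {"aperture":0}, {"aperture":0}, {"aperture":0}]' --grip_force 40

```text
clock: 5.1
position: [0.4677, -0.379, 0.0557]
ee_rot: [-2.216, -2.227, -0.0]
force: [-0.4, 0.2, -0.2]
width: 0.349
gripper_force: 0.0
```

```bash
python3 go.py .4675 -.3785 .055 -.3
```

```text
tool d [ 0.0005 -0.0002  0.0007] turn 0.01 yaw 0.28 tilt z [ 0.  0. -1.] pos [ 0.4677 -0.379   0.0557] F [-0.35  0.21 -0.15] j [ 0.12  0.68  0.72  1.85 -0.6   0.84  1.15] t 5.1
```

Call:
run_rows --segments '[{"aperture":0}, {"aperture":0}, {"aperture":0}, {"aperture":0}, {"aperture":0}, {"aperture":0}]' --grip_force 40

```text
clock: 5.7
position: [0.4677, -0.3789, 0.0557]
ee_rot: [-2.216, -2.227, -0.0]
force: [0.0, -0.2, -0.4]
width: 0.218
gripper_force: 39.7
```

Call:
run_rows --segments '[{"trans":[0, 0, -0.02], "aperture":0}, {"trans":[0, 0, -0.03], "aperture":0}, {"trans":[0, 0, -0.04], "aperture":0}, {"trans":[0, 0, -0.04], "aperture":0}, {"trans":[0, 0, -0.04], "aperture":0}, {"aperture":0}]'

```text
clock: 6.3
position: [0.4691, -0.3814, 0.2309]
ee_rot: [2.211, 2.221, 0.002]
force: [0.4, -0.4, -1.3]
width: 0.217
gripper_force: 39.7
```

```bash
python3 go.py .5 -.1 .225 78
```

```text
tool d [0.2813 0.0321 0.0048] turn -1.357 yaw 0.25 tilt z [ 0.0066 -0.0046 -1.    ] pos [ 0.4691 -0.3814  0.2309] F [ 0.37 -0.38 -1.34] j [ 0.01  0.5   0.88  1.68 -0.41  1.16  1.  ] t 6.3
```

```bash
cat > st.py <<'E'
# usage: st.py x_c(mm) clearance(mm) : TCP target so the uphill blade edge is that far above the floor
import sys,os;from h import *
x,c=float(sys.argv[1])/1e3,float(sys.argv[2])/1e3
p=pose(.5799,.0306,-1.7802,[x,-.003,.0]);z=.075-.268*(x-.014+.015)+c+.0556
os.system(f"python3 go.py {p[0]} {p[1]} {z} 78")
E
```

Call:
run_rows --segments '[{"spin":-0.15, "aperture":0}, {"spin":-0.15, "aperture":0}, {"spin":-0.15, "aperture":0}, {"spin":-0.15, "aperture":0}, {"spin":-0.15, "aperture":0}, {"spin":-0.15, "aperture":0}, {"spin":-0.15, "aperture":0}, {"spin":-0.15, "aperture":0}, {"spin":-0.15, "aperture":0}, {"spin":-0.007, "aperture":0}]'

```text
clock: 7.3
position: [0.4673, -0.3787, 0.2249]
ee_rot: [-0.324, -3.124, -0.002]
force: [0.3, 0.3, -1.8]
width: 0.217
gripper_force: 39.7
```

```bash
python3 st.py -77 40
```

```text
tool d [-0.0236  0.5007  0.0343] turn 0.003 yaw 78.17 tilt z [-7.0e-04  1.1e-03 -1.0e+00] pos [ 0.4673 -0.3787  0.2249] F [ 0.34  0.26 -1.83] j [ 0.23  0.42  0.52  1.67 -0.23  1.12  2.18] t 7.3
```

Call:
run_rows --segments '[{"trans":[-0.0024, 0.045, 0], "aperture":0}, {"trans":[-0.0024, 0.045, 0], "aperture":0}, {"trans":[-0.0024, 0.045, 0], "aperture":0}, {"trans":[-0.0024, 0.045, 0], "aperture":0}, {"trans":[-0.0024, 0.045, 0], "aperture":0}, {"trans":[-0.0024, 0.045, 0], "aperture":0}, {"trans":[-0.0024, 0.045, 0], "aperture":0}, {"trans":[-0.0024, 0.045, 0], "aperture":0}, {"trans":[-0.0024, 0.045, 0], "aperture":0}, {"trans":[-0.0024, 0.045, 0], "aperture":0}]'

```text
clock: 8.3
position: [0.5843, 0.0582, 0.2252]
ee_rot: [-0.335, -3.123, -0.0]
force: [1.0, -0.1, -1.3]
width: 0.214
gripper_force: 39.7
```

Call:
run_rows --segments '[{"trans":[0, 0.03, 0], "aperture":0}, {"trans":[0, 0.02, 0], "aperture":0}, {"trans":[0, 0, 0.015], "aperture":0}, {"trans":[0, 0, 0.015], "aperture":0}, {"aperture":0}]'

```text
clock: 8.8
position: [0.5934, 0.1042, 0.1935]
ee_rot: [-0.332, -3.12, 0.003]
force: [-0.4, 0.9, -1.8]
width: 0.218
gripper_force: 39.7
```

```bash
python3 st.py -77 2
python3 - <<'E'
from cell import arm, viewer, probe_bus;import cv2,numpy as np
s=viewer.get_image("scene")["image"][130:280,360:560];t=viewer.get_image("top")["image"][130:230,130:300]
can=np.zeros((600,800,3),np.uint8);can[:300,:400]=cv2.resize(s,(400,300));
can=np.vstack([cv2.resize(s,(400,300),interpolation=2),cv2.resize(t,(400,235),interpolation=2)]);can=cv2.resize(can,None,fx=1.1,fy=1.1)
cv2.imwrite("pics/hov.png",can)
E
```

```text
tool d [0.0008 0.0023 0.0406] turn -0.003 yaw 77.84 tilt z [-0.0039 -0.0016 -1.    ] pos [0.5934 0.1042 0.1935] F [-0.36  0.86 -1.83] j [-0.53  0.44  0.39  1.69 -0.19  1.05  1.27] t 8.8
```

View pics/hov.png

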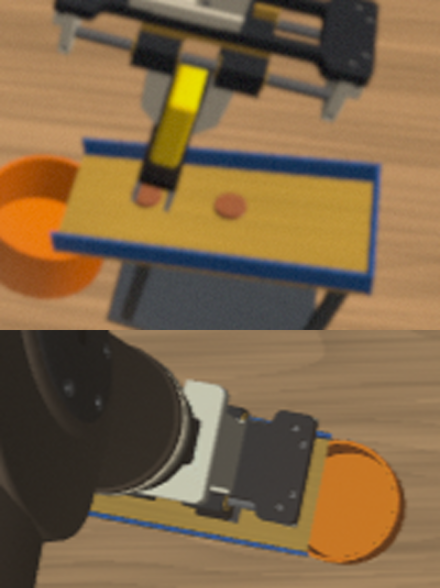

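The scraper hangs with its two blades bracketing blank a (146,195 in the crop), and blank b at (230,205) is clear uphill. Descending.

Call:
run_rows --segments '[{"trans":[0.001, 0.002, 0.01], "aperture":0}, {"trans":[0, 0, 0.012], "aperture":0}, {"trans":[0, 0, 0.01], "aperture":0}, {"trans":[0, 0, 0.004], "aperture":0}, {"aperture":0}, {"aperture":0}]'

```text
clock: 9.5
position: [0.5945, 0.1073, 0.1598]
ee_rot: [0.328, 3.124, 0.0]
force: [0.4, -0.2, -0.6]
width: 0.216
gripper_force: 39.7
```

```bash
python3 st.py -77 2
```

```text
tool d [ 0.0013 -0.001   0.0069] turn 0.0 yaw 78.02 tilt z [ 2.e-04 -0.e+00 -1.e+00] pos [0.5945 0.1073 0.1598] F [ 0.38 -0.2  -0.64] j [-0.53  0.47  0.37  1.73 -0.2   0.97  1.29] t 9.5
```

Call:
run_rows --segments '[{"trans":[0.001, -0.001, 0.003], "aperture":0}, {"trans":[0, 0, 0.003], "aperture":0}, {"trans":[0, 0, 0.001], "aperture":0}, {"aperture":0}, {"aperture":0}]'

```text
clock: 10.0
position: [0.5932, 0.1066, 0.1528]
ee_rot: [0.327, 3.124, 0.0]
force: [0.6, 0.3, -0.7]
width: 0.214
gripper_force: 39.7
```

```bash
python3 st.py -77 2
```

```text
tool d [ 0.0002 -0.0001 -0.0002] turn 0.001 yaw 78.03 tilt z [ 1.e-04  0.e+00 -1.e+00] pos [0.5932 0.1066 0.1528] F [ 0.59  0.33 -0.73] j [-0.53  0.48  0.37  1.74 -0.21  0.96  1.29] t 10.0
```

Call:
run_rows --segments '[{"trans":[0, -0.008, 0.0021], "aperture":0}, {"trans":[0, -0.008, 0.0021], "aperture":0}, {"trans":[0, -0.008, 0.0021], "aperture":0}, {"trans":[0, -0.008, 0.0021], "aperture":0}, {"trans":[0, -0.008, 0.0021], "aperture":0}]'

```text
clock: 10.5
position: [0.5846, 0.0664, 0.142]
ee_rot: [-0.328, -3.124, 0.0]
force: [0.1, 0.0, -1.7]
width: 0.215
gripper_force: 39.7
```

```bash
python3 st.py 3 2
python3 - <<'E'
from cell import arm, viewer, probe_bus;import cv2
cv2.imwrite("pics/p1.png",cv2.resize(viewer.get_image("scene")["image"][150:290,340:550],None,fx=3,fy=3))
E
```

```text
tool d [ 0.0001 -0.039   0.0105] turn -0.0 yaw 78.0 tilt z [-1.e-04 -1.e-04 -1.e+00] pos [0.5846 0.0664 0.142 ] F [ 0.09  0.04 -1.67] j [-0.47  0.47  0.37  1.79 -0.21  0.92  1.36] t 10.5
```

View pics/p1.png

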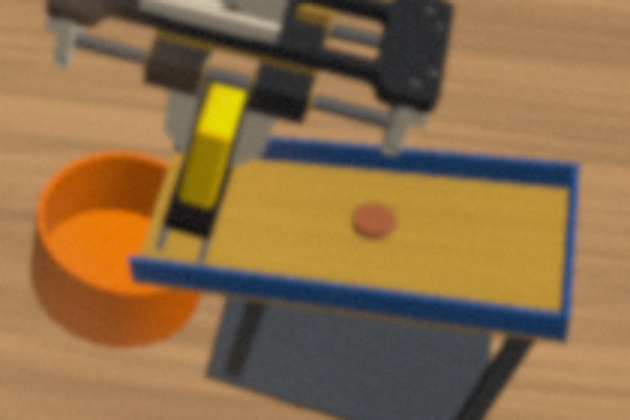

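Blank a isn't left behind, so it is under the bridge and moving with the scraper. Blank b sits untouched at (373,220). Finishing the stroke.

Call:
run_rows --segments '[{"trans":[0, -0.008, 0.0021], "aperture":0}, {"trans":[0, -0.008, 0.0021], "aperture":0}, {"trans":[0, -0.008, 0.0021], "aperture":0}, {"trans":[0, -0.008, 0.0021], "aperture":0}, {"trans":[0, -0.008, 0.0021], "aperture":0}, {"aperture":0}, {"aperture":0}]'

```text
clock: 11.25
position: [0.5765, 0.0283, 0.1317]
ee_rot: [-0.328, -3.124, -0.0]
force: [0.0, -0.4, -0.9]
width: 0.221
gripper_force: 39.7
```

```bash
python3 st.py 3 2
python3 - <<'E'
from cell import arm, viewer, probe_bus;import cv2
cv2.imwrite("pics/p2.png",cv2.resize(viewer.get_image("scene")["image"][150:290,340:550],None,fx=3,fy=3))
E
```

```text
tool d [ 0.0002 -0.      0.0002] turn 0.0 yaw 78.01 tilt z [-0.e+00  2.e-04 -1.e+00] pos [0.5765 0.0283 0.1317] F [ 0.04 -0.38 -0.92] j [-0.41  0.47  0.37  1.83 -0.21  0.89  1.43] t 11.25
```

View pics/p2.png

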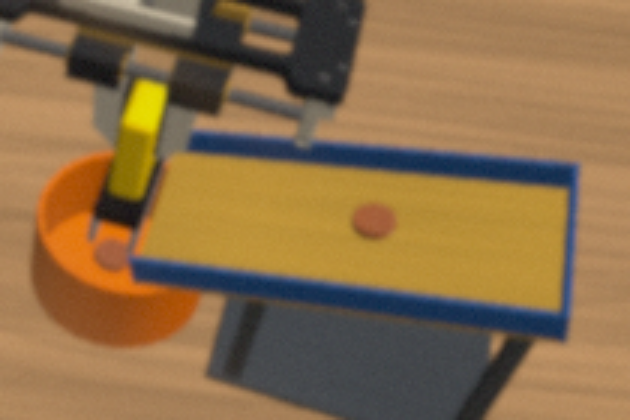

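Blank a shows in the cup at (112,255). On to blank b.

Call:
run_rows --segments '[{"trans":[0, 0, -0.03], "aperture":0}, {"trans":[0, 0.015, -0.03], "aperture":0}, {"trans":[0, 0.035, -0.02], "aperture":0}, {"trans":[0, 0.04, 0], "aperture":0}, {"trans":[0, 0.03, 0], "aperture":0}, {"trans":[0, 0.02, 0], "aperture":0}, {"aperture":0}]'

```text
clock: 12.0
position: [0.6053, 0.1695, 0.2112]
ee_rot: [-0.319, -3.125, -0.002]
force: [-0.1, 0.1, -0.7]
width: 0.22
gripper_force: 39.7
```

```bash
python3 st.py -138 2
```

```text
tool d [-0.001  -0.0032  0.0419] turn 0.006 yaw 78.33 tilt z [-6.0e-04  1.3e-03 -1.0e+00] pos [0.6053 0.1695 0.2112] F [-0.14  0.11 -0.67] j [-0.61  0.46  0.37  1.61 -0.18  1.11  1.18] t 12.0
```

Call:
run_rows --segments '[{"trans":[-0.001, -0.003, 0.012], "spin":0.005, "aperture":0}, {"trans":[0, 0, 0.012], "aperture":0}, {"trans":[0, 0, 0.008], "aperture":0}, {"trans":[0, 0, 0.004], "aperture":0}, {"aperture":0}, {"aperture":0}]'

```text
clock: 12.6
position: [0.6061, 0.1619, 0.1759]
ee_rot: [0.336, 3.123, 0.0]
force: [0.2, 0.3, -1.2]
width: 0.215
gripper_force: 39.7
```

```bash
python3 st.py -138 2
```

```text
tool d [0.0013 0.0041 0.0066] turn -0.005 yaw 77.73 tilt z [ 3.e-04  1.e-04 -1.e+00] pos [0.6061 0.1619 0.1759] F [ 0.16  0.33 -1.18] j [-0.59  0.49  0.37  1.65 -0.2   1.03  1.19] t 12.6
```

Call:
run_rows --segments '[{"trans":[0.001, 0.004, 0.001], "spin":-0.004, "aperture":0}, {"trans":[0, 0, 0.003], "aperture":0}, {"trans":[0, 0, 0.002], "aperture":0}, {"trans":[0, 0, 0.0005], "aperture":0}, {"aperture":0}]'

```text
clock: 13.1
position: [0.6057, 0.1662, 0.1691]
ee_rot: [-0.329, -3.124, 0.0]
force: [0.3, 0.1, -1.0]
width: 0.218
gripper_force: 39.7
```

```bash
python3 st.py -138 2
```

```text
tool d [ 0.0001  0.     -0.0002] turn -0.0 yaw 77.97 tilt z [-2.e-04 -1.e-04 -1.e+00] pos [0.6057 0.1662 0.1691] F [ 0.34  0.14 -0.95] j [-0.6   0.5   0.36  1.66 -0.2   1.02  1.19] t 13.1
```

Call:
run_rows --segments '[{"trans":[0, -0.008, 0.0021], "aperture":0}, {"trans":[0, -0.008, 0.0021], "aperture":0}, {"trans":[0, -0.008, 0.0021], "aperture":0}, {"trans":[0, -0.008, 0.0021], "aperture":0}, {"trans":[0, -0.008, 0.0021], "aperture":0}, {"trans":[0, -0.008, 0.0021], "aperture":0}, {"trans":[0, -0.008, 0.0021], "aperture":0}, {"trans":[0, -0.008, 0.0021], "aperture":0}, {"trans":[0, -0.008, 0.0021], "aperture":0}, {"aperture":0}]'

```text
clock: 14.1
position: [0.5904, 0.0941, 0.1501]
ee_rot: [-0.332, -3.124, 0.001]
force: [-0.9, -0.4, -0.1]
width: 0.218
gripper_force: 39.7
```

```bash
python3 st.py 3 2
```

```text
tool d [-0.0001 -0.0673  0.0186] turn -0.002 yaw 77.87 tilt z [-6.e-04 -8.e-04 -1.e+00] pos [0.5904 0.0941 0.1501] F [-0.94 -0.36 -0.06] j [-0.5   0.48  0.36  1.76 -0.2   0.95  1.3 ] t 14.1
```

Call:
run_rows --segments '[{"trans":[0, -0.008, 0.0022], "aperture":0}, {"trans":[0, -0.008, 0.0022], "aperture":0}, {"trans":[0, -0.008, 0.0022], "aperture":0}, {"trans":[0, -0.008, 0.0022], "aperture":0}, {"trans":[0, -0.008, 0.0022], "aperture":0}, {"trans":[0, -0.008, 0.0022], "aperture":0}, {"trans":[0, -0.008, 0.0022], "aperture":0}, {"trans":[0, -0.008, 0.0022], "aperture":0}, {"trans":[0, -0.004, 0.001], "aperture":0}, {"aperture":0}]'

```text
clock: 15.1
position: [0.5764, 0.0285, 0.1316]
ee_rot: [-0.331, -3.124, 0.0]
force: [0.4, -0.2, -2.1]
width: 0.215
gripper_force: 39.7
```

```bash
python3 st.py 3 2
python3 - <<'E'
from cell import arm, viewer, probe_bus;import cv2
cv2.imwrite("pics/p3.png",cv2.resize(viewer.get_image("scene")["image"][150:290,340:550],None,fx=3,fy=3))
E
```

```text
tool d [ 0.     -0.0002  0.0001] turn -0.002 yaw 77.91 tilt z [-3.e-04 -2.e-04 -1.e+00] pos [0.5764 0.0285 0.1316] F [ 0.42 -0.2  -2.1 ] j [-0.4   0.47  0.36  1.83 -0.21  0.89  1.42] t 15.1
```

View pics/p3.png

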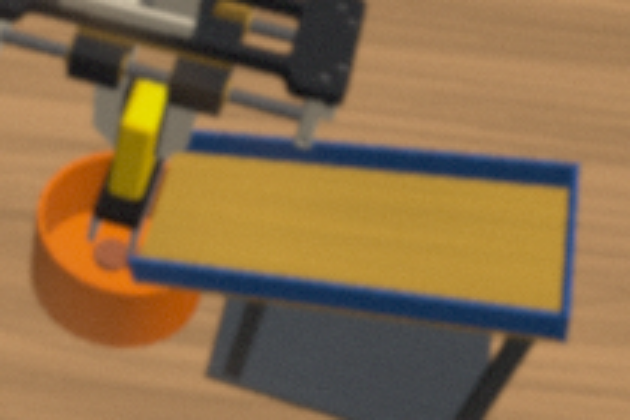

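The tray is clear and one blank is visible in the cup at (110,255). The other may be hidden behind the scraper, so I'll lift clear and check before putting it down.

Call:
run_rows --segments '[{"trans":[0, 0, -0.03], "aperture":0}, {"trans":[0, -0.01, -0.04], "aperture":0}, {"trans":[0, -0.04, -0.02], "aperture":0}, {"trans":[0, -0.045, 0], "aperture":0}, {"trans":[0, -0.045, 0], "aperture":0}, {"trans":[0, -0.04, 0], "aperture":0}, {"trans":[0, -0.02, 0], "aperture":0}, {"aperture":0}]'

```text
clock: 15.95
position: [0.534, -0.17, 0.2222]
ee_rot: [0.337, 3.123, -0.002]
force: [-0.5, 0.5, -1.3]
width: 0.22
gripper_force: 39.7
```

```bash
python3 go.py .52 -.17 .0557 78
python3 - <<'E'
from cell import arm, viewer, probe_bus;import cv2,numpy as np
s=viewer.get_image("scene")["image"][150:290,330:550];t=viewer.get_image("top")["image"][140:260,140:400]
cv2.imwrite("pics/p4.png",np.vstack([cv2.resize(s,(440,280),interpolation=2),cv2.resize(t,(440,203),interpolation=2)]))
E
```

```text
tool d [ 0.0138 -0.0028  0.1665] turn -0.006 yaw 77.68 tilt z [ 5.0e-04 -1.5e-03 -1.0e+00] pos [ 0.534  -0.17    0.2222] F [-0.5   0.54 -1.33] j [-0.13  0.35  0.46  1.77 -0.17  1.07  1.74] t 15.95
```

View pics/p4.png

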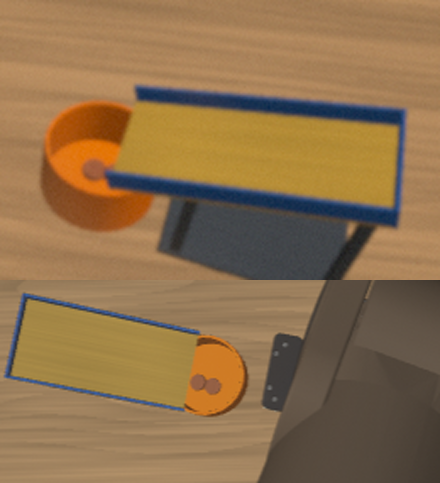

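Both blanks are in the cup, at (198,382) and (213,386) in the lower crop. Now placing the scraper on a clear piece of bench.

Call:
run_rows --segments '[{"trans":[0.03, 0, 0], "aperture":0}, {"trans":[0.04, 0, 0.02], "aperture":0}, {"trans":[0.016, 0.003, 0.03], "aperture":0}, {"trans":[0, 0, 0.04], "aperture":0}, {"trans":[0, 0, 0.03], "aperture":0}, {"trans":[0, 0, 0.02], "aperture":0}, {"aperture":0}, {"aperture":0}]'

```text
clock: 16.85
position: [0.452, -0.1444, 0.082]
ee_rot: [-0.326, -3.124, -0.001]
force: [0.5, -0.4, -1.1]
width: 0.218
gripper_force: 39.7
```

```bash
python3 go.py .45 -.15 .0557 78
```

```text
tool d [ 0.0008 -0.0059  0.0263] turn 0.001 yaw 78.08 tilt z [-3.e-04  4.e-04 -1.e+00] pos [ 0.452  -0.1444  0.082 ] F [ 0.48 -0.44 -1.09] j [-0.11  0.4   0.39  2.12 -0.24  0.67  1.81] t 16.85
```

Call:
run_rows --segments '[{"trans":[0, 0, 0.01], "aperture":0}, {"trans":[0, 0, 0.008], "aperture":0}, {"trans":[0, 0, 0.004], "aperture":0}, {"trans":[0, 0, 0.003], "aperture":0}, {"trans":[0, 0, 0.001], "aperture":0}, {"aperture":0}, {"aperture":0}]'

```text
clock: 17.55
position: [0.4516, -0.1455, 0.0558]
ee_rot: [0.329, 3.124, 0.0]
force: [-0.2, 0.2, -0.6]
width: 0.214
gripper_force: 39.7
```

```bash
python3 go.py .45 -.15 .0557 78
```

```text
tool d [ 0.0006 -0.0047  0.0001] turn -0.001 yaw 77.97 tilt z [ 3.e-04 -0.e+00 -1.e+00] pos [ 0.4516 -0.1455  0.0558] F [-0.2   0.24 -0.61] j [-0.08  0.44  0.37  2.14 -0.28  0.6   1.84] t 17.55
```

Call:
run_rows --segments '[{"trans":[0, 0, 0.0004], "aperture":0}, {"aperture":0}, {"aperture":0}]'

```text
clock: 17.85
position: [0.4517, -0.1455, 0.0556]
ee_rot: [0.329, 3.124, 0.0]
force: [-0.7, 0.1, 5.0]
width: 0.217
gripper_force: 39.7
```

Call:
run_rows --segments '[{"aperture":0.3}, {"aperture":0.3}, {"aperture":0.3}, {"aperture":0.6}, {"aperture":1}, {"aperture":1}, {"aperture":1}, {"aperture":1}, {"aperture":1}, {"aperture":1}]'

```text
clock: 18.85
position: [0.4515, -0.1454, 0.0553]
ee_rot: [0.329, 3.124, 0.0]
force: [0.8, -0.2, 0.7]
width: 0.859
gripper_force: 0.0
```

Call:
run_rows --segments '[{"aperture":1}, {"aperture":1}, {"trans":[0, 0, -0.01], "aperture":1}, {"trans":[0, 0, -0.02], "aperture":1}, {"trans":[0, 0, -0.04], "aperture":1}, {"trans":[0, 0, -0.05], "aperture":1}, {"trans":[0, 0, -0.05], "aperture":1}, {"aperture":1}, {"aperture":1}, {"aperture":1}]'

```text
clock: 19.85
position: [0.4507, -0.1452, 0.2248]
ee_rot: [-0.329, -3.123, -0.0]
force: [-0.3, 0.7, -0.7]
width: 1.003
gripper_force: 0.0
```

```bash
python3 - <<'E'
from cell import arm, viewer, probe_bus;import cv2,numpy as np
s=viewer.get_image("scene")["image"][100:300,180:500]
cv2.imwrite("pics/p5.png",cv2.resize(s,None,fx=2,fy=2))
E
```

```text
(no output)
```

View pics/p5.png

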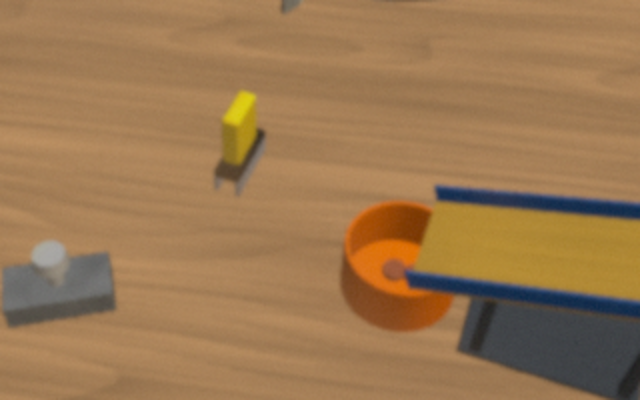

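The scraper stands upright on its blades at (240,145), the gripper is clear, and the blanks are in the cup (395,270).

```bash
python3 -c "from cell import arm, viewer, probe_bus;print(arm.sign_off())"
```

```text
the job is handed in; nothing more can be done
None
```

Both copper blanks were pushed off the tray into the orange cup with the scraper's blade, and the scraper now stands upright and released on the bench; the job was handed in at about 20 s.

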